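# Ease a vial rack's front feet off the shaker mat with a wedge and hold it

## Robot

A 7-joint arm with a two-finger parallel gripper is mounted at the origin on the work surface. World frame = base frame: x ahead of the robot, y to its left, z up, the work surface at z = 0. Lengths are in m, angles in rad, forces in N, time in s.
With the tool pointing down it reaches from about 0.425 to 0.875 m from the base axis. Payload 4.7 kg.
Tool frame: the origin (TCP) lies midway between the tips of the shut fingers; the grasp point (between the pads) lies 19 mm behind it (r.grip_point_offset is the z of the grasp point in the tool frame, in m); z points along the fingers, y is the line along which they close (so a half turn about z gives the same grasp; the last joint's range is limited). The gripper opens to 85 mm and grips with 20 to 120 N. Pads are 22 mm wide; open, the fingers measure 114 mm over their backs; the gripper's body (76 mm by 85 mm) begins 54 mm behind the grasp point. The pads swing forward as they close: fully open they stand 13 mm farther back than shut.
Start: joints at [-1.248, 0.321, -0.07, 1.45, 0.023, 1.371, -0.057], TCP at [0.198, 0.619, 0.231] pointing down, gripper open.
Joint ranges: [-2.86, 2.86], [-0.3, 2.09], [-1.38, 1.24], [0.06, 2.45], [-1.56, 4.7], [0.09, 2.05], [-2.69, 2.69]. Speed limits (rad/s): [2.57, 2.57, 3.14, 3.14, 3.14, 3.14, 3.14].

## Interface

Orientations are given as a unit quaternion [x, y, z, w].
In Python, from rig import r, read_camera, get_calibration gives the robot as it stands. The module is installed in compiled form; this text tells all that it offers.
- The arm moves only by the tool arm_command, never from a script. Its argument "series" is a list of rows, each a list of 3 entries, a list of its own where there are three numbers: the shift along the tool's x, y, z scaled (see below), then the turn, a rotation vector about the tool's x, y, z scaled (see below), then the closure, from -1 (fully open) to 1 (shut). In form: [[[x, y, z], [wx, wy, wz], fingers], ...]. A call has 1 to 5 rows; each row shifts and turns the commanded pose from where the row before left it, along the tool's axes as they then stand; what a row does not reach is not made up. The controller multiplies each number of a shift by 0.025 m and each number of a turn by 6 degrees. A row lasts 1/10 s, in which the tool goes at most 50 mm and 8.59 degrees, less where a joint would pass 70% of its speed; a pose out of reach is approached as far as the arm can. A call with a number of a shift or a turn outside -1 to 1 is refused whole. A call with a gripper value outside its range is refused whole. The fingers move at their own pace and stop on an object; "newtons" is the grip in N (left out, the last holds). Time passes only in rows, so rows that do not move let the fingers close. It gives the time, the measured TCP pose, the force, the opening and the grip force at its end, in the units of the state.
- r.observe(): the state, without advancing time (a new reading comes with each control period).
- read_camera(name): name is "scene" or "top" or "wrist"; returns the picture (384x512x3 uint8, blue, green, red); there is no depth.
- get_calibration(name): a dict with "K" (3x3 intrinsics, pixels), "k1" (the pictures are not rectified: a ray, as slopes to the right and down, at radius r is drawn at 1 + k1 r^2 times it, then the intrinsics apply), "R" (3x3) and "t" (3): a world point X has camera coordinates R X + t. Camera axes: x right, y down, z forward; pixel columns grow to the right and rows downward; lengths in m; the calibration is good to about 2 mm. A picture is of the moment at which its call begins: read the wrist's pose just before it. get_calibration takes no time and is no camera call; for the wrist camera it gives the pose at the moment of the call.
- r.hand_in(): hands the job in; it is judged then, once.
The state is a dict: "clock": time; "qpos": joint angles; "qvel": joint speeds; "effort": joint torques, N m; "eef_pos": TCP position; "ee_rot": TCP orientation; "ft_force": force on the tool from outside, world axes, zero at the start; "ft_torque": the same for the moment, N m; "opening": opening from 0.0 (shut) to 1.0 (fully open); "grip_force": force on a finger pad.
Only numpy, scipy, OpenCV 4.12 (cv2) and the standard library are available. Lean on these libraries where they do the work, as an engineer would, in place of code of your own. Each camera call takes 0.05 s, during which the arm holds its last target. There are 200 camera calls.

## Task

Ease the front feet of the yellow vial rack off the rubber mat of the bench shaker, gently, without jolting the vials. Of the three grey wedges on the bench pick up the one that fits, whose thin end goes into the gap between the mat and the rack's front edge (the edge towards the shaker's control panel) and whose thick end is taller than that gap; bring it down to the mat in front of the rack and slide it straight in under the middle of that edge until the front feet have just lifted off the mat, by about 4 mm, with the back feet still standing. Finish while holding: keep the wedge gripped there so that it alone carries the raised front, touch the rack with nothing but the wedge, and leave all the other things where they are.

Things in the scene. Friction and masses are not known exactly. Their poses are not given: they have to be found in the camera images.
- shaker: Bench orbital shaker, standing still, fixed; about 270 (x) x 200 (y) mm. Origin: bench level under its middle; x points from the sloping control panel (front) to its back. Platform with flat rubber mat, 75 mm above the bench, from x = -110 to +140 mm; side rails at y = +-98 mm stand 22 mm above the mat; a clamp bar across x = 118 mm backs the rack and keeps it from sliding back.
- seat (a point): Point fixed on the shaker, axes as the shaker's: where the middle of the rack's lower front edge is while all its feet stand on the mat; 82 mm above the bench, 7 mm above the mat, at shaker x = -20 mm, y = 0. The mat in front of it (90 mm long) is free.
- rack: Yellow rack with small capped vials, one loose piece, 130 (x) x 90 (y) x 43 mm high, 160 to 320 g. Origin: under its middle at the soles of its feet, on the mat; x as the shaker's. Four rubber feet 10 mm wide, 7 mm high at x = +-55, y = +-36 mm; between the front feet the gap under the rack is 62 mm wide, 7 mm high, free as far as the back feet. Raised at the front it turns on the back feet.
- rack_front (a point): Middle of the rack's lower front edge, 7 mm above its soles (the edge towards the control panel); coincides with seat while the rack stands. Its height above seat is the lift.
- rack_back (a point): Middle of the rack's lower back edge, 130 mm behind rack_front; level with seat while the rack stands.
- wedge_b: Grey plastic wedge of the same length, width, origin and axes as wedge_a, 28 g, but 3 mm thick at the thin end, rising evenly over 60 mm to 14 mm at x = -7.5 mm, then a flat grip 14 mm thick. Best gripped across its 25 mm width at x = -30 mm. The top rises 1 mm per 5.5 mm; 7 mm thick 22 mm behind the thin end, 11 mm thick 44 mm behind it.
- nose_a (a point): Middle of the lower edge of the thin end of wedge_a, at x = +52.5 mm on it.
- nose_b (a point): Middle of the lower edge of the thin end of wedge_b, at x = +52.5 mm on it.
- nose_c (a point): Middle of the lower edge of the thin end of wedge_c, at x = +52.5 mm on it.
- wedge_a: Grey plastic wedge, loose, 105 (x) x 25 (y) mm, 12 g. Origin: centre of its flat underside; x points to the thin end, z up. 2 mm thick at the thin end (x = +52.5 mm), rising evenly to 5 mm at x = -7.5 mm, then a flat grip 5 mm thick to x = -52.5 mm.
- wedge_c: Grey plastic wedge of the same length, width, origin and axes as wedge_a, 45 g, but 10 mm thick at the thin end, rising evenly over 60 mm to 21 mm, then a flat grip 21 mm thick.
- cup_a: Bystander: clear sample cup with red cap, 45 mm diameter, 65 mm tall, loose. Origin: centre of its foot.
- cup_b: Bystander: sample cup like cup_a.
- cup_c: Bystander: sample cup like cup_a.
- marker: Bystander: marker pen lying on the bench, 155 mm long along its x (-65 to +90 mm from the origin), 13 mm thick, loose. Origin at bench level.
- tip_box: Bystander: box of pipette tips, 122 x 84 x 62 mm, loose. Origin: centre of its underside.
- beaker: Bystander: glass beaker, 66 mm diameter, 85 mm tall, loose. Origin: centre of its foot.
Things that resemble listed ones, but are neither listed nor needed, are in the scene too. What is shaped like the wedge_b but green or purple is not meant.

How it is judged:
On the way, in this order (a step that is already met when the one before it is completed fails the run):
1. the wedge that fits is gripped and picked up from the bench (contact force between the fingers and wedge_b above 1 N and height (world z) of wedge_b above 0.03 m), for 0.2 s.
2. its thin end is in the gap under the rack's front edge, the rack still standing (x of nose_b in the frame of seat above 0.003 m and y of nose_b in the frame of seat between -0.02 and 0.02 m and z of nose_b in the frame of seat below -0.002 m and z of rack_front in the frame of seat below 0.0015 m), for 0.05 s.
At the end, for the whole second after the job is handed in: Rack: front edge 2 to 6.5 mm above its seat, back edge within 1.5 mm of its height, level sideways (2 deg), within 5 mm of its place. The fitting wedge, gripped and at rest, carries it, 20 mm or more under the middle (20 mm), straight in (11 deg); arm and other wedges do not touch the rack (z of rack_front in the frame of seat between 0.002 and 0.0065 m and z of rack_back in the frame of seat between -0.0015 and 0.0015 m and angle between the y axis of rack and the y axis of shaker, either way round below 0.035 rad and horizontal distance between rack_front and seat below 0.005 m and x of nose_b in the frame of seat above 0.02 m and y of nose_b in the frame of seat between -0.02 and 0.02 m and angle between the x axis of wedge_b and the x axis of shaker, either way round below 0.2 rad and contact force between wedge_b and rack above 0.2 N and contact force between the fingers and wedge_b above 1 N and contact force between each of the arm, the fingers, wedge_a, wedge_c and rack below 0.05 N and linear speed of each of wedge_b, rack below 0.01 m/s); the arm keeps its last pose, push and grip.
It fails at once if the rack is jolted: it moves faster than 0.1 m/s (linear speed of rack above 0.1 m/s).
It fails at once if the robot touches the rack itself (contact force between any of the fingers, the arm and rack above 0.5 N).
It fails at once if the rack is thrown up: front edge over 10 mm or back edge over 4 mm (z of rack_front in the frame of seat above 0.01 m or z of rack_back in the frame of seat above 0.004 m).
It fails at once if one of the other two wedges or another thing on the bench is moved from its place (over 30 mm) (distance of any of cup_a, cup_b, cup_c, marker, tip_box, beaker, wedge_a, wedge_c from where it was at the start of the episode above 0.03 m).
It also fails if it takes over 45 s, if anything falls off the work surface, if the arm or the gripper's body presses on something with over 40 N, if the wrist force passes 120 N, or if a joint passes its speed limit or range.

## Working session

There is one attempt and no reset: what is moved stays moved. The work goes in short steps, Python scripts to look and compute and a tool call to move; the robot and the scene stay as the last step left them, time stands still between calls to the robot, and variables do not carry over. Pictures are saved under pics/ and viewed, at most 10 in all, crops included, and the job is handed in when it is done.

Besides the shell and the picture viewer there is one more tool, called after ">>>" in YAML: its name, and indented under it one key for each argument. arm_command: Moves the arm, as the interface text tells. Shifts and turns lie within -1 to 1; 1 stands for 0.025 m of shift or 6 degrees of turn. Its arguments: {"type":"object","properties":{"series":{"type":"array","items":{"type":"array"}},"newtons":{"type":"number"}},"required":["series"]}

```bash
mkdir -p pics; cat > h.py <<'E'
import numpy as np, cv2
from rig import r, read_camera, get_calibration
from scipy.spatial.transform import Rotation as Ro
def ray(c,u,v):
    x=(u-c["K"][0][2])/c["K"][0][0]; y=(v-c["K"][1][2])/c["K"][1][1]
    k=c["k1"]; a,b=x,y
    for _ in range(20):
        s=1+k*(a*a+b*b); a,b=x/s,y/s
    R=np.array(c["R"]);t=np.array(c["t"])
    return -R.T@t, R.T@np.array([a,b,1.])
def onz(c,u,v,z):
    o,d=ray(c,u,v); return o+d*(z-o[2])/d[2]
def proj(c,X):
    p=np.array(c["R"])@X+np.array(c["t"]); a=p[:2]/p[2]; a=a*(1+c["k1"]*(a@a))
    return np.array([c["K"][0][0]*a[0]+c["K"][0][2],c["K"][1][1]*a[1]+c["K"][1][2]])
E
python3 - <<'E'
from h import *
for n in ["scene","top"]:
    im=read_camera(n); cv2.imwrite(f"pics/{n}0.png",im); c=get_calibration(n); print(n,-np.array(c["R"]).T@c["t"],c["K"][0],c["k1"])
s=r.observe(); print(s["clock"],s["eef_pos"],s["ee_rot"],s["opening"],r.grip_point_offset)
E
```

```text
scene [ 1.35536573 -0.06244955  0.70645003] [375.51250631   0.         260.05376923] -0.037113194317546706
top [ 0.29215393 -0.01600392  1.23020145] [391.21758694   0.         251.72373211] 0.03317149432891219
0.1 [0.19744769 0.61878261 0.2303119 ] [ 1.53776767e-01  9.88105240e-01 -8.56413495e-04 -8.48878446e-05] 0.9971836711531631 -0.0187
```

View pics/top0.png

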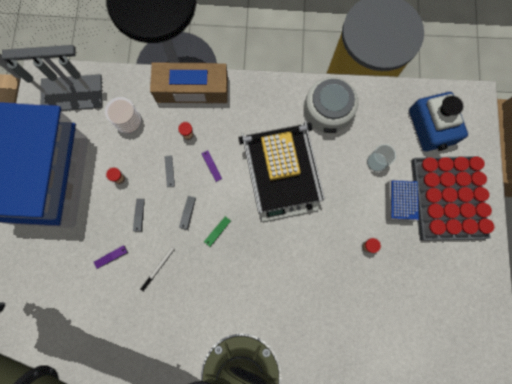

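View pics/scene0.png

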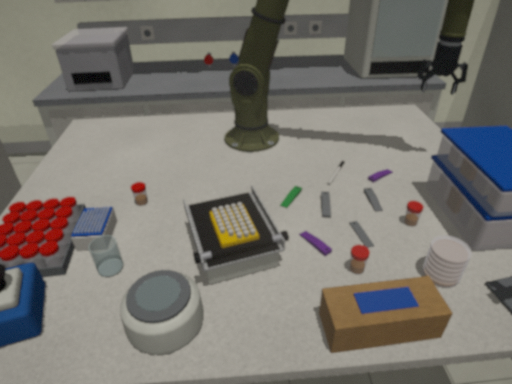

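The top view shows three grey wedges at (169,171), (139,215) and (187,212). The shaker is at about (283,172), its control panel near (290,210) facing the robot, with the yellow rack at (281,155). Next I'll enlarge the wedges.

```bash
python3 - <<'E'
from h import *
t=cv2.imread("pics/top0.png");s=cv2.imread("pics/scene0.png")
a=cv2.resize(t[145:240,120:220],(400,380),interpolation=cv2.INTER_CUBIC)
b=cv2.resize(s[180:255,310:390],(400,375),interpolation=cv2.INTER_CUBIC)
b=cv2.copyMakeBorder(b,0,5,0,0,0)
cv2.imwrite("pics/crop.png",np.hstack([a,b]))
c=get_calibration("top")
for n,(u,v) in dict(w1=(169,171),w2=(139,215),w3=(187,212)).items(): print(n,onz(c,u,v,.01)[:2])
# yellow rack, top at z=.118
h=cv2.cvtColor(t,cv2.COLOR_BGR2HSV); m=cv2.inRange(h,(18,120,120),(35,255,255)); m[:120]=0;m[190:]=0
p=cv2.findNonZero(m[:, :330]); R=cv2.minAreaRect(p); print(R,[onz(c,*q,.118)[:2].round(4) for q in cv2.boxPoints(R)])
E
```

```text
w1 [0.59963757 0.26696147]
w2 [0.45222615 0.34646294]
w3 [0.47003718 0.19732125]
((280.2235412597656, 155.00587463378906), (43.06068801879883, 31.02105140686035), 77.47119140625) [array([ 0.6913, -0.0203]), array([ 0.7175, -0.1099]), array([ 0.5891, -0.1419]), array([ 0.5638, -0.0542])]
```

View pics/crop.png

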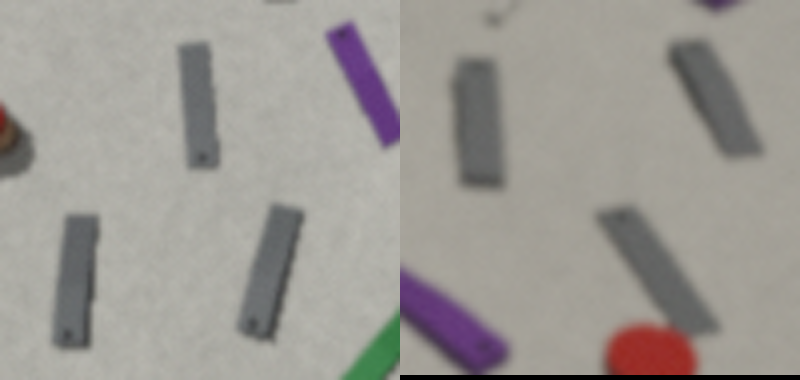

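In the crop, the wedge with the blunt thin end (w3) is c and the flat one (w1) is a. So w2, at world (0.452, 0.346), looks like wedge_b, with its grip hole towards the robot. I'll measure its axis and the route to it.

```bash
cat >> h.py <<'E'
def plan(p,yaw=None):
    s=r.observe(); R=Ro.from_quat(s["ee_rot"]).as_matrix()
    d=R.T@(np.array(p)-s["eef_pos"])/0.025
    cy=np.degrees(np.arctan2(R[1,0],R[0,0])); 
    print("clock",round(s["clock"],2),"pos",np.round(s["eef_pos"],4),"yaw",cy.round(2),"tilt z",R[:,2].round(4))
    print("total shift units",d.round(2))
    if yaw is not None:
        a=(yaw-cy+90)%180-90; print("turn wz units",round(-a/6,2))
E
python3 - <<'E'
from h import *
t=cv2.imread("pics/top0.png"); c=get_calibration("top")
h=cv2.cvtColor(t,cv2.COLOR_BGR2HSV)
m=cv2.inRange(h,(0,0,60),(180,80,135))
n,l,st,ce=cv2.connectedComponentsWithStats(m)
for i in range(1,n):
    x,y,w,hh,A=st[i]
    if 120<x<200 and 145<y<240 and A>100:
        R=cv2.minAreaRect(cv2.findNonZero((l==i).astype(np.uint8)))
        P=np.array([onz(c,*q,.007)[:2] for q in cv2.boxPoints(R)])
        e=P[1]-P[0];f=P[2]-P[1]; L=e if np.hypot(*e)>np.hypot(*f) else f
        print(ce[i],P.mean(0).round(4),"lens",np.hypot(*e).round(4),np.hypot(*f).round(4),"heading",(np.degrees(np.arctan2(L[1],L[0]))+90)%180-90)
plan([.43,.35,.2],-5)
E
```

```text
[169.3495935  171.16260163] [0.6007 0.2667] lens 0.0258 0.102 heading 9.742915161423014
[187.37230769 213.04615385] [0.4687 0.1962] lens 0.1066 0.0319 heading -8.658267164392797
[138.59935897 215.48397436] [0.4518 0.3489] lens 0.1061 0.0306 heading 2.0921196402710933
clock 0.1 pos [0.1974 0.6188 0.2303] yaw 162.31 tilt z [-4.0e-04 -1.7e-03 -1.0e+00]
total shift units [-12.13  -7.41   1.23]
turn wz units -2.12
```

>>> arm_command:
  series:
    - [[-1,-0.6,0.1],[0,0,0],-1]
    - [[-1,-0.6,0.1],[0,0,0],-1]
    - [[-1,-0.6,0.1],[0,0,0],-1]
    - [[-1,-0.6,0.1],[0,0,0],-1]
    - [[-1,-0.6,0.1],[0,0,0],-1]
  newtons: 40

```text
clock: 0.6
eef_pos: [0.2944, 0.5086, 0.2182]
ee_rot: [0.154, 0.988, -0.0, -0.0]
ft_force: [0.4, -0.4, 0.2]
opening: 1.001
grip_force: 0.0
```

>>> arm_command:
  series:
    - [[-1,-0.6,0.1],[0,0,0],-1]
    - [[-1,-0.6,0.1],[0,0,0],-1]
    - [[-1,-0.6,0.1],[0,0,0],-1]
    - [[-1,-0.6,0.1],[0,0,0],-1]
    - [[-1,-0.6,0.1],[0,0,0],-1]

```text
clock: 1.1
eef_pos: [0.3906, 0.3992, 0.2058]
ee_rot: [0.154, 0.988, -0.0, -0.0]
ft_force: [0.1, 0.6, 0.9]
opening: 1.004
grip_force: 0.0
```

>>> arm_command:
  series:
    - [[0,0,0.2],[0,0,-0.9],-1]
    - [[0,0,0.2],[0,0,-0.9],-1]
    - [[0,0,0],[0,0,-0.8],-1]
    - [[0,0,0],[0,0,0],-1]

```text
clock: 1.5
eef_pos: [0.3899, 0.4, 0.1957]
ee_rot: [0.018, 1.0, -0.0, -0.0]
ft_force: [-0.0, -0.6, 0.2]
opening: 1.0
grip_force: 0.0
```

```bash
python3 - <<'E'
from h import *
plan([.43,.35,.2],-2)
c=get_calibration("wrist"); im=read_camera("wrist"); cv2.imwrite("pics/w1.png",im)
print(-np.array(c["R"]).T@c["t"],c["K"][0])
print(proj(c,np.array([.4518,.3489,.01])))
E
```

```text
clock 1.5 pos [0.3899 0.4    0.1957] yaw 177.91 tilt z [-8.e-04 -8.e-04 -1.e+00]
total shift units [-1.67 -1.94 -0.17]
turn wz units -0.02
[0.30503751 0.40352024 0.33859116] [314.87479074   0.         251.05209288]
[208.46311199 222.38381122]
```

View pics/w1.png

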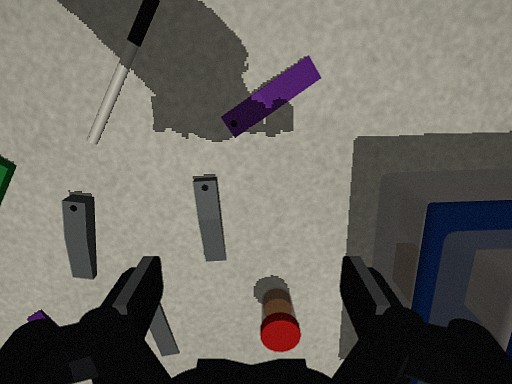

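The wrist view shows w2 at (209,218): hole end at the top (205,187), thin end at (215,260). Its visible back face is about 4 px tall, against about 6 px for the thicker wedge at (79,235). That fits 14 mm, so w2 is wedge_b. Next I'll work out its grip point.

```bash
python3 - <<'E'
from h import *
c=get_calibration("wrist"); im=cv2.imread("pics/w1.png")
g=cv2.cvtColor(im,cv2.COLOR_BGR2GRAY); m=cv2.inRange(g,30,140); 
n,l,st,_=cv2.connectedComponentsWithStats(m); i=l[230,211]; print(st[i])
M=(l==i).astype(np.uint8)
K=cv2.findContours(M,cv2.RETR_EXTERNAL,cv2.CHAIN_APPROX_NONE)[0][0]
print(cv2.approxPolyDP(K,3,True).reshape(-1,2).tolist())
for v in (185,200,215,230,245,257):
    xs=np.flatnonzero(M[v]); z=.014 if v<216 else .014-.011*(v-216)/45
    print(v,xs[0],xs[-1],onz(c,xs[0]-.5,v,z)[:2].round(4),onz(c,xs[-1]+.5,v,z)[:2].round(4))
print(onz(c,215.5,260.5,.003),onz(c,205,181,.014))
E
```

```text
[ 192  174   35   88 1995]
[[192, 176], [205, 260], [226, 260], [217, 176]]
185 193 217 [0.4054 0.336 ] [0.4064 0.363 ]
200 195 220 [0.4227 0.3365] [0.4238 0.3651]
215 197 221 [0.4407 0.337 ] [0.4417 0.365 ]
230 200 223 [0.4609 0.338 ] [0.4619 0.3656]
245 203 225 [0.4823 0.339 ] [0.4833 0.3662]
257 205 226 [0.5002 0.3394] [0.5012 0.366 ]
[0.50610467 0.35217092 0.003     ] [0.40140613 0.34990826 0.014     ]
```

```bash
python3 - <<'E'
from h import *
plan([.424,.3505,.004],1.5)
E
```

```text
clock 1.55 pos [0.39   0.4001 0.196 ] yaw 177.8 tilt z [-4.e-04 -5.e-04 -1.e+00]
total shift units [-1.44 -1.93  7.68]
turn wz units -0.62
```

>>> arm_command:
  series:
    - [[-0.72,-0.96,0.9],[0,0,0],-1]
    - [[-0.72,-0.97,0.9],[0,0,0],-1]
    - [[0,0,1],[0,0,-0.6],-1]
    - [[0,0,1],[0,0,0],-1]
    - [[0,0,1],[0,0,0],-1]

```text
clock: 2.05
eef_pos: [0.4246, 0.3507, 0.0755]
ee_rot: [-0.012, 1.0, 0.0, 0.0]
ft_force: [0.1, 0.3, 0.2]
opening: 1.0
grip_force: 0.0
```

>>> arm_command:
  series:
    - [[0,0,1],[0,0,0],-1]
    - [[0,0,0.9],[0,0,0],-1]
    - [[0,0,0.6],[0,0,0],-1]
    - [[0,0,0.35],[0,0,0],-1]
    - [[0,0,0],[0,0,0],-1]

```text
clock: 2.55
eef_pos: [0.4239, 0.3505, 0.0042]
ee_rot: [-0.013, 1.0, -0.001, -0.001]
ft_force: [0.3, -0.2, 1.1]
opening: 0.997
grip_force: 0.0
```

```bash
python3 - <<'E'
from h import *
plan([.424,.3505,.004],1.5)
im=read_camera("wrist"); cv2.imwrite("pics/w2.png",im)
E
```

```text
clock 2.55 pos [0.4239 0.3505 0.0042] yaw -178.52 tilt z [-0.0012 -0.0012 -1.    ]
total shift units [-0.    0.    0.01]
turn wz units -0.0
```

View pics/w2.png

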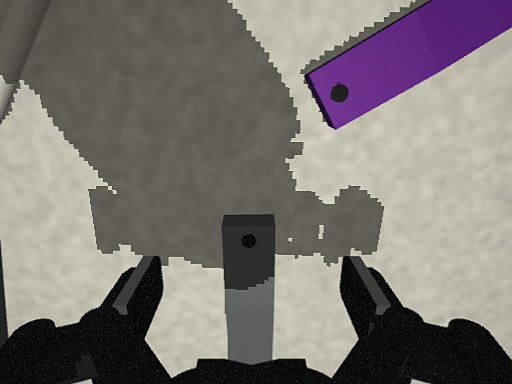

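The wedge sits centred between the open fingers, axis aligned, hole at (248,240) and back edge at row 222. I'll close on it.

>>> arm_command:
  series:
    - [[0,0,0],[0,0,0],1]
    - [[0,0,0],[0,0,0],1]
    - [[0,0,0],[0,0,0],1]
    - [[0,0,0],[0,0,0],1]
    - [[0,0,0],[0,0,0],1]
  newtons: 60

```text
clock: 3.1
eef_pos: [0.4249, 0.3513, 0.0059]
ee_rot: [-0.013, 1.0, 0.001, 0.001]
ft_force: [-0.4, 0.7, 5.1]
opening: 0.271
grip_force: 59.7
```

>>> arm_command:
  series:
    - [[0,0,0],[0,0,0],1]
    - [[0,0,0],[0,0,0],1]
    - [[0,0,0],[0,0,0],1]

```text
clock: 3.4
eef_pos: [0.4249, 0.3513, 0.0059]
ee_rot: [-0.013, 1.0, 0.0, 0.001]
ft_force: [-0.8, 0.2, 5.4]
opening: 0.272
grip_force: 59.6
```

>>> arm_command:
  series:
    - [[0,0,-0.4],[0,0,0],1]
    - [[0,0,-0.8],[0,0,0],1]
    - [[0,0,-1],[0,0,0],1]
    - [[0,0,-1],[0,0,0],1]
    - [[0,0,-1],[0,0,0],1]

```text
clock: 3.9
eef_pos: [0.424, 0.3505, 0.1111]
ee_rot: [-0.013, 1.0, -0.0, -0.0]
ft_force: [0.6, 0.0, -0.4]
opening: 0.269
grip_force: 58.9
```

>>> arm_command:
  series:
    - [[0,0,-1],[0,0,0],1]
    - [[0,0,-1],[0,0,0],1]
    - [[0,0,-0.5],[0,0,0],1]
    - [[0,0,0],[0,0,0],1]

```text
clock: 4.3
eef_pos: [0.4252, 0.3516, 0.1745]
ee_rot: [-0.013, 1.0, 0.001, 0.001]
ft_force: [-0.2, -0.3, 0.1]
opening: 0.272
grip_force: 58.9
```

>>> arm_command:
  series:
    - [[0,-1,0],[0,0,-0.75],1]
    - [[0,-1,0],[0,0,-0.75],1]
    - [[0,-1,0],[0,0,-0.7],1]
    - [[0,-1,0],[0,0,0],1]

```text
clock: 4.7
eef_pos: [0.4375, 0.2507, 0.1707]
ee_rot: [-0.129, 0.992, -0.001, -0.001]
ft_force: [0.2, 0.8, -0.2]
opening: 0.27
grip_force: 58.9
```

```bash
python3 - <<'E'
from h import *
plan([.475,-.12,.19],14.5)
c=get_calibration("wrist"); im=read_camera("wrist"); cv2.imwrite("pics/w3.png",im)
E
```

```text
clock 4.7 pos [0.4375 0.2507 0.1707] yaw -165.17 tilt z [-0.0026 -0.0017 -1.    ]
total shift units [  2.35 -14.72  -0.75]
turn wz units 0.05
```

View pics/w3.png

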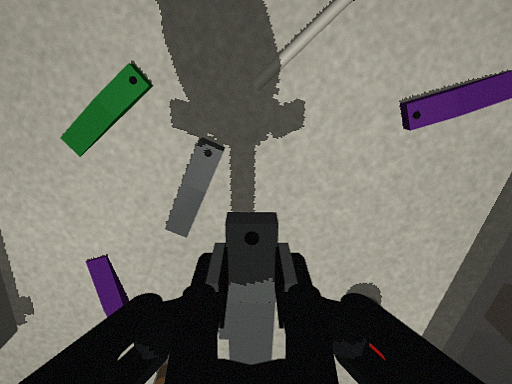

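The wedge is held straight in the fingers, with its back edge at row 213 and its thin end at about row 362. I'll stop beside the rack for one clear look.

>>> arm_command:
  series:
    - [[0.2,-1,-0.2],[0,0,0],1]
    - [[0.2,-1,-0.2],[0,0,0],1]
    - [[0.2,-1,-0.2],[0,0,0],1]
    - [[0.2,-1,-0.2],[0,0,0],1]
    - [[0.2,-1,-0.2],[0,0,0],1]

```text
clock: 5.25
eef_pos: [0.4452, 0.1237, 0.1962]
ee_rot: [-0.128, 0.992, -0.0, -0.001]
ft_force: [0.2, 0.1, -0.9]
opening: 0.271
grip_force: 59.0
```

>>> arm_command:
  series:
    - [[0.2,-1,0],[0,0,0],1]
    - [[0.2,-1,0],[0,0,0],1]
    - [[0.2,-1,0],[0,0,0],1]
    - [[0.2,-1,0],[0,0,0],1]
    - [[0,0,0],[0,0,0],1]

```text
clock: 5.75
eef_pos: [0.4515, 0.0194, 0.1963]
ee_rot: [-0.125, 0.992, -0.001, -0.001]
ft_force: [0.2, 0.1, 0.0]
opening: 0.268
grip_force: 59.0
```

```bash
python3 - <<'E'
from h import *
plan([.475,-.12,.19],14.5)
c=get_calibration("wrist"); im=read_camera("wrist"); cv2.imwrite("pics/w4.png",im)
print(-np.array(c["R"]).T@c["t"])
print(proj(c,np.array([.5765,-.098,.082])))
E
```

```text
clock 5.75 pos [0.4515 0.0194 0.1963] yaw -165.63 tilt z [-0.0021 -0.0016 -1.    ]
total shift units [ 0.47 -5.63  0.26]
turn wz units -0.02
[ 0.36935562 -0.00107635  0.33926482]
[100.12279589 280.23208597]
```

View pics/w4.png

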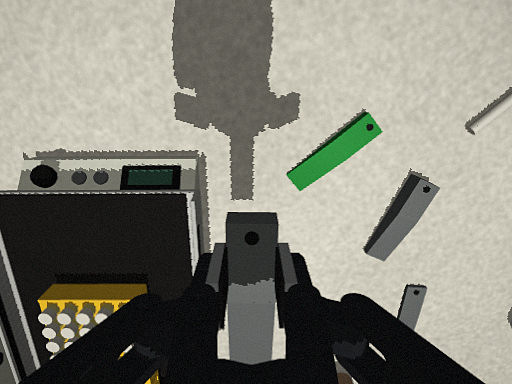

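The wrist view shows the rack's yellow front face at left: lower edge at row ~284 (columns 54–147), upper edge at row ~300. The shaker's panel is at rows 155–190, and the mat's right border is at column ~188.

```bash
python3 - <<'E'
from h import *
c=get_calibration("wrist"); im=cv2.imread("pics/w4.png")
h=cv2.cvtColor(im,cv2.COLOR_BGR2HSV); m=cv2.inRange(h,(15,120,60),(35,255,255))
for u in range(56,148,15):
    v=np.flatnonzero(m[:,u])[0]; print("edge",u,v,onz(c,u,v-.5,.082)[:2].round(4))
for v in (284,286,288,290,294,298,302):
    xs=np.flatnonzero(m[v]);print(v,xs[[0,-1]] if len(xs) else 0)
print([ (v,im[v,100].tolist()) for v in range(280,306,2)])
# mat edges
for (u,v) in [(188,192),(0,191)]: print(onz(c,u,v,.075)[:2].round(4))
for v in (200,230,250):
    print(v,[int(x) for x in im[v,180:212].max(1)])
E
```

```text
edge 56 284 [ 0.5913 -0.1364]
edge 71 284 [ 0.5876 -0.1222]
edge 86 284 [ 0.5839 -0.1081]
edge 101 284 [ 0.5802 -0.0941]
edge 116 284 [ 0.5765 -0.08  ]
edge 131 284 [ 0.5728 -0.066 ]
edge 146 286 [ 0.5714 -0.0517]
284 [ 53 145]
286 [ 51 146]
288 [ 49 146]
290 [ 47 146]
294 [ 43 140]
298 [ 39 132]
302 [ 38 127]
[(280, [2, 11, 13]), (282, [7, 4, 4]), (284, [23, 72, 85]), (286, [11, 74, 97]), (288, [23, 75, 98]), (290, [17, 77, 97]), (292, [14, 75, 96]), (294, [18, 74, 99]), (296, [20, 78, 99]), (298, [24, 71, 90]), (300, [43, 168, 209]), (302, [45, 188, 232]), (304, [21, 95, 128])]
[ 0.4702 -0.0311]
[ 0.5115 -0.1941]
200 [30, 22, 30, 25, 29, 12, 26, 145, 213, 206, 168, 72, 47, 61, 67, 64, 64, 70, 70, 66, 76, 94, 110, 106, 103, 99, 91, 163, 212, 211, 209, 215]
230 [22, 30, 29, 30, 25, 20, 18, 17, 14, 138, 213, 176, 157, 184, 195, 195, 152, 32, 3, 43, 72, 70, 77, 90, 109, 99, 110, 102, 93, 167, 231, 224]
250 [14, 22, 28, 25, 28, 26, 26, 30, 28, 0, 129, 209, 199, 191, 180, 191, 197, 180, 69, 5, 39, 67, 68, 68, 86, 113, 116, 110, 100, 98, 91, 177]
```

```bash
python3 - <<'E'
from h import *
plan([.4905,-.1190,.0815],14.7)
E
```

```text
clock 5.8 pos [0.4514 0.0217 0.1963] yaw -165.5 tilt z [-2.1e-03 -4.0e-04 -1.0e+00]
total shift units [-0.11 -5.84  4.59]
turn wz units -0.03
```

>>> arm_command:
  series:
    - [[0,-1,0],[0,0,0],1]
    - [[0,-1,0],[0,0,0],1]
    - [[0,-1,0],[0,0,0],1]
    - [[0,-1,0],[0,0,0],1]
    - [[0,-1,0],[0,0,0],1]

```text
clock: 6.3
eef_pos: [0.4839, -0.0971, 0.1966]
ee_rot: [-0.129, 0.992, 0.0, -0.001]
ft_force: [-0.2, 0.7, -0.3]
opening: 0.265
grip_force: 59.0
```

>>> arm_command:
  series:
    - [[-0.1,-0.84,0.6],[0,0,0],1]
    - [[0,0,0.9],[0,0,0],1]
    - [[0,0,0.9],[0,0,0],1]
    - [[0,0,0.9],[0,0,0],1]
    - [[0,0,0.4],[0,0,0],1]

```text
clock: 6.8
eef_pos: [0.49, -0.1158, 0.1021]
ee_rot: [-0.129, 0.992, 0.001, -0.002]
ft_force: [-1.5, -0.4, -1.2]
opening: 0.272
grip_force: 59.0
```

```bash
python3 - <<'E'
from h import *
plan([.4905,-.1190,.0815],14.7)
c=get_calibration("wrist"); im=read_camera("wrist"); cv2.imwrite("pics/w5.png",im); print(r.observe()["ft_force"])
E
```

```text
clock 6.8 pos [ 0.49   -0.1158  0.1021] yaw -165.21 tilt z [-4.8e-03  4.0e-04 -1.0e+00]
total shift units [ 0.01 -0.13  0.82]
turn wz units 0.02
[-0.64173887  0.50866262 -1.62954742]
```

View pics/w5.png

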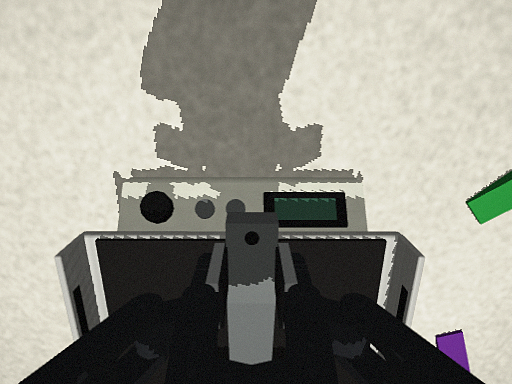

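The wedge hangs over the shaker platform. The mat spans columns 97–386 and the wedge is at 251, about 3 mm off the middle, so I'll correct that and lower it.

>>> arm_command:
  series:
    - [[0,-0.13,0.3],[0,0,0],1]
    - [[0,0,0.25],[0,0,0],1]
    - [[0,0,0.15],[0,0,0],1]
    - [[0,0,0.1],[0,0,0],1]
    - [[0,0,0],[0,0,0],1]

```text
clock: 7.35
eef_pos: [0.4925, -0.1205, 0.0851]
ee_rot: [-0.128, 0.992, 0.0, 0.0]
ft_force: [0.1, 0.3, 0.2]
opening: 0.268
grip_force: 59.0
```

```bash
python3 - <<'E'
from h import *
plan([.5805-.0825*.967,-.0955-.0825*.254,.0813],14.7)
for n in ["scene"]:
    im=read_camera(n); cv2.imwrite("pics/s1.png",cv2.resize(im[180:300,160:310],(750,600),interpolation=cv2.INTER_CUBIC))
print(r.observe()["ft_force"])
E
```

```text
clock 7.35 pos [ 0.4925 -0.1205  0.0851] yaw -165.29 tilt z [ 1.e-04  1.e-04 -1.e+00]
total shift units [-0.36  0.07  0.15]
turn wz units 0.0
[ 0.26489492  0.17068074 -0.02390308]
```

View pics/s1.png

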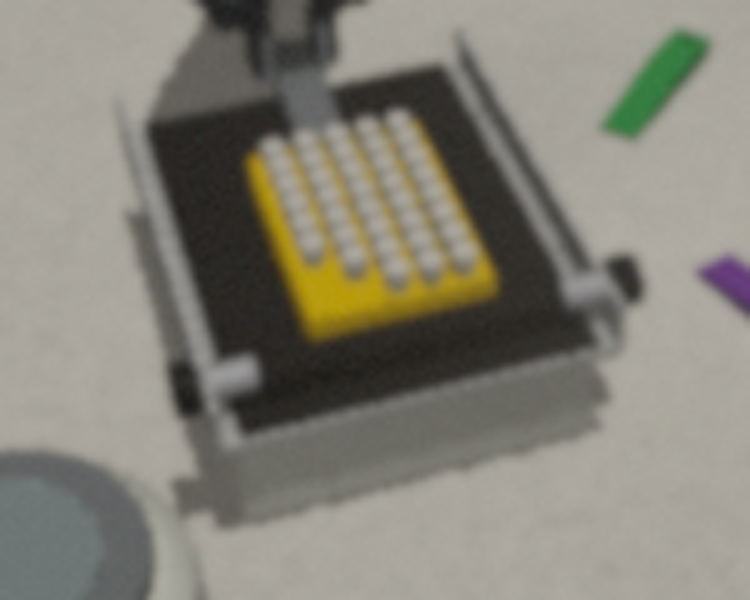

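The wedge points at the rack's front middle (wedge at column ~318, rack front at 250–415). I'll settle it on the mat and start the nose in.

>>> arm_command:
  series:
    - [[0,0,0.08],[0,0,0],1]
    - [[0,0,0.07],[0,0,0],1]
    - [[0,0.04,0],[0,0,0],1]
    - [[-0.1,0,0],[0,0,0],1]
    - [[-0.15,0,0],[0,0,0],1]

```text
clock: 7.9
eef_pos: [0.4985, -0.1179, 0.0814]
ee_rot: [-0.128, 0.992, 0.0, 0.0]
ft_force: [-0.5, -0.6, -1.3]
opening: 0.27
grip_force: 59.0
```

>>> arm_command:
  series:
    - [[-0.12,0,0],[0,0,0],1]
    - [[-0.12,0,0],[0,0,0],1]
    - [[-0.12,0,0],[0,0,0],1]
    - [[-0.1,0,0],[0,0,0],1]
    - [[0,0,0],[0,0,0],1]

```text
clock: 8.4
eef_pos: [0.5098, -0.115, 0.0813]
ee_rot: [-0.128, 0.992, -0.0, 0.0]
ft_force: [0.1, 0.1, -0.8]
opening: 0.268
grip_force: 59.0
```

```bash
python3 - <<'E'
from h import *
plan([.5805-.0825*.967,-.0955-.0825*.254,.0813],14.7)
print(r.observe()["ft_force"])
E
```

```text
clock 8.4 pos [ 0.5098 -0.115   0.0813] yaw -165.28 tilt z [ 1.e-04 -1.e-04 -1.e+00]
total shift units [0.37 0.03 0.  ]
turn wz units 0.0
[ 0.14950342  0.14999807 -0.84912099]
```

>>> arm_command:
  series:
    - [[-0.08,0,0],[0,0,0],1]
    - [[-0.08,0,0],[0,0,0],1]
    - [[-0.08,0,0],[0,0,0],1]
    - [[-0.08,0,0],[0,0,0],1]
    - [[0,0,0],[0,0,0],1]

```text
clock: 8.9
eef_pos: [0.5174, -0.1129, 0.0814]
ee_rot: [-0.128, 0.992, -0.0, 0.0]
ft_force: [-0.5, -0.9, -1.0]
opening: 0.27
grip_force: 59.0
```

>>> arm_command:
  series:
    - [[-0.08,0,0],[0,0,0],1]
    - [[-0.08,0,0],[0,0,0],1]
    - [[-0.08,0,0],[0,0,0],1]
    - [[0,0,0],[0,0,0],1]

```text
clock: 9.3
eef_pos: [0.5229, -0.1114, 0.0811]
ee_rot: [-0.128, 0.992, 0.0, -0.0]
ft_force: [-0.7, -0.3, -0.4]
opening: 0.268
grip_force: 58.9
```

>>> arm_command:
  series:
    - [[-0.08,0,0],[0,0,0],1]
    - [[-0.08,0,0],[0,0,0],1]
    - [[-0.08,0,0],[0,0,0],1]
    - [[0,0,0],[0,0,0],1]

```text
clock: 9.7
eef_pos: [0.5289, -0.1099, 0.0812]
ee_rot: [-0.128, 0.992, -0.0, -0.0]
ft_force: [-2.3, -0.1, -1.0]
opening: 0.271
grip_force: 58.9
```

```bash
python3 - <<'E'
from h import *
plan([.5805-.0385*.967,-.0955-.0385*.254,.0813],14.7)
im=read_camera("scene"); cv2.imwrite("pics/s2.png",im)
s=r.observe();print(s["ft_force"],s["grip_force"])
E
```

```text
clock 9.7 pos [ 0.5289 -0.1099  0.0812] yaw -165.28 tilt z [-1.e-04 -0.e+00 -1.e+00]
total shift units [-0.6   0.03 -0.  ]
turn wz units 0.0
[-0.4317965  -0.47955687 -0.61338313] 58.90456259250641
```

>>> arm_command:
  series:
    - [[-0.08,0,0],[0,0,0],1]
    - [[-0.08,0,0],[0,0,0],1]
    - [[-0.08,0,0],[0,0,0],1]
    - [[-0.06,0,0],[0,0,0],1]
    - [[0,0,0],[0,0,0],1]

```text
clock: 10.25
eef_pos: [0.5364, -0.1079, 0.0813]
ee_rot: [-0.128, 0.992, -0.0, 0.0]
ft_force: [-1.3, -0.1, -1.0]
opening: 0.27
grip_force: 58.9
```

>>> arm_command:
  series:
    - [[-0.08,0,0],[0,0,0],1]
    - [[-0.08,0,0],[0,0,0],1]
    - [[-0.08,0,0],[0,0,0],1]
    - [[-0.06,0,0],[0,0,0],1]
    - [[0,0,0],[0,0,0],1]

```text
clock: 10.75
eef_pos: [0.5436, -0.1061, 0.0813]
ee_rot: [-0.128, 0.992, -0.0, 0.0]
ft_force: [-0.3, -0.2, -1.6]
opening: 0.27
grip_force: 58.8
```

```bash
python3 - <<'E'
from h import *
plan([.5805-.0385*.967,-.0955-.0385*.254,.0813],14.7)
c=get_calibration("top")
F=[]
for k in range(8): 
    im=read_camera("scene"); F.append(r.observe()["ft_force"])
print(np.mean(F,0))
a=cv2.imread("pics/s2.png"); b0=cv2.imread("pics/scene0.png")
cr=lambda i: cv2.resize(i[190:255,200:265],(390,390),interpolation=cv2.INTER_CUBIC)
cv2.imwrite("pics/cmp.png",np.hstack([cr(b0),cr(im)]))
# rack corner shift between start and now by image registration of yellow/vial region: front vs back
g=lambda i:cv2.cvtColor(i,cv2.COLOR_BGR2GRAY).astype(np.float32)
for nm,(y0,y1,x0,x1) in dict(front=(200,216,210,246),back=(228,248,218,262)).items():
    for t,i in (("mid",a),("now",im)):
        print(nm,t,cv2.phaseCorrelate(g(b0)[y0:y1,x0:x1].copy(),g(i)[y0:y1,x0:x1].copy()))
c=get_calibration("scene")
p=np.array([.58,-.0955,.118]); print(proj(c,p),proj(c,p+[0,0,.004]))
E
```

```text
clock 10.75 pos [ 0.5436 -0.1061  0.0813] yaw -165.28 tilt z [ 5.e-04 -0.e+00 -1.e+00]
total shift units [0.01 0.03 0.  ]
turn wz units 0.0
[-0.27049745 -0.06918305 -1.71276302]
front mid ((0.21077438630584666, -0.5445094357569449), 0.842541478574276)
front now ((0.14597351541716108, -1.0469999547728914), 0.9374270521932178)
back mid ((0.44371504631040537, 0.046293140815842904), 0.9931032450993856)
back now ((0.5772757037081426, 0.20370046737852654), 0.9757083072927263)
[226.27046826 203.40520783] [226.1708976  202.17176735]
```

View pics/cmp.png

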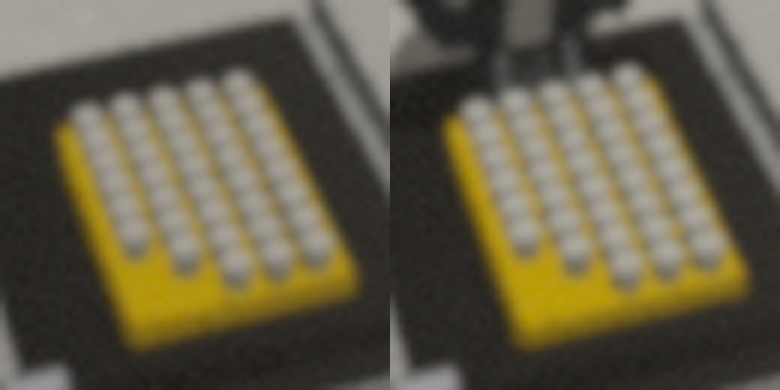

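Comparing with the start picture, the rack's front has risen about 1.05 px, which is roughly 3.5–4 mm, and the back has barely moved. The wrist carries about 1.7 N downward and the fingers are clear of the rack. I'm handing it in.

```bash
python3 -c "
from rig import r
print(r.hand_in())"
```

```text
the job is handed in; nothing more can be done
None
```

I handed the job in with wedge_b gripped under the middle of the rack's front edge: I estimate the nose is 44 mm in and the front about 4 mm up with the back feet still standing, but no verdict came back.

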